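Hang the snap gauge on the swivel hook

ROBOT

A 6-joint arm with a two-finger parallel gripper is mounted at the origin on the work surface. World frame = base frame: x ahead of the robot, y to its left, z up, the work surface at z = 0. Lengths are in mm, angles in rad, forces in N, time in s.
With the tool pointing down it reaches from about 225 to 875 mm from the base axis. Payload 3.4 kg.
Tool frame: the origin (TCP) lies between the finger pads; the fingertips stand env.tips_ahead ahead of it and the grasp point (between the pads) lies 8 mm behind it (env.tips_ahead is the distance from the TCP to the fingertips, in mm); z points along the fingers, x is the direction in which the jaws open and shut, and the axes are right-handed (so a half turn about z gives the same grasp; the last joint's range is limited). The gripper opens to 85 mm and grips with 20 to 120 N. Pads are 22 mm wide; open, the fingers measure 114 mm over their backs; the gripper's body (76 mm by 85 mm) begins 54 mm behind the grasp point. The pads swing forward as they close: fully open they stand 13 mm farther back than shut.
Start: joints at [-1.34, 0.276, 1.505, -0, 1.361, -0.121], TCP at [198.138, -539.817, 242.328] pointing down, gripper open.
Joint ranges: [-2.89, 2.89], [-0.75, 2.08], [0.22, 2.7], [-1.18, 4.32], [0.11, 2.71], [-2.7, 2.7]. Speed limits (rad/s): [2.57, 2.57, 3.14, 3.14, 3.14, 3.14].

INTERFACE

Orientations are given as [roll, pitch, yaw] about the fixed x, y, z axes, in that order (R = Rz(yaw) Ry(pitch) Rx(roll)).
In Python, from workcell import env gives the robot as it stands.
- The arm moves only by the tool send_rows, never from a script. Its argument "moves" is text: rows parted by semicolons, each of 5 numbers parted by spaces: the opening, from 0 (shut) to 1 (fully open), then the shift along the tool's x, y, z scaled (see below), then the turn about the tool's z scaled (see below). A call has 1 to 5 rows; each row is the pose to reach, as a shift and turn from the pose measured when the call began, along the tool's axes at that moment; what a row does not reach only later rows make up. The controller multiplies each number of a shift by 0.1 m and each number of a turn by 60 degrees. A row lasts 1/10 s, in which the tool goes at most 50 mm and 8.59 degrees, less where a joint would pass 70% of its speed; a pose out of reach is approached as far as the arm can. A call with a number of a shift or a turn outside -1 to 1 is refused whole. A call with a gripper value outside its range is refused whole. The fingers move at their own pace and stop on an object; "squeeze" is the grip in N (left out, the last holds). Time passes only in rows, so rows that repeat a pose let the fingers close. It gives the time, the measured TCP pose, the force and the opening at its end, in the units of the state.
- env.get_state(): the state, without advancing time (a new reading comes with each control period).
- env.read_camera(name): name is "scene" or "top" or "wrist"; returns a dict with "pixels" (420x560x3 uint8, red, green, blue), "z_map" (420x560 float32, mm along the optical axis (not along the pixel's ray), 0 where there is no reading), "fx", "fy", "cx", "cy" (pixels), "R" (3x3) and "t" (3): a world point X has camera coordinates R X + t; the wrist camera has in their place "mount" (4x4, takes a point from camera to tool coordinates, whose origin is the TCP and whose axes are the tool frame's). Camera axes: x right, y down, z forward; pixel columns grow to the right and rows downward; lengths in mm; the calibration is good to about 2 mm. A picture is of the moment at which its call begins: read the wrist's pose just before it.
- env.finish_job(): hands the job in, once; it reports no verdict.
The state is a dict: "t": time; "joint_positions": joint angles; "dq": joint speeds; "effort": joint torques, N m; "eef_pos": TCP position; "orientation": TCP orientation; "wrist_force": force on the tool from outside, world axes, zero at the start; "wrist_torque": the same for the moment, N m; "finger_gap": opening from 0.0 (shut) to 1.0 (fully open).
Only numpy, scipy, OpenCV 4.12 (cv2) and the standard library are available. Lean on these libraries where they do the work, as an engineer would, in place of code of your own. Each camera call takes 0.05 s, during which the arm holds its last target.

TASK

On the gauging bench, turn the brass swivel hook on its stand so that it points out over the middle of the cork pad. Then hang the snap gauge with the blue grip on it, jaws down and astride the hook's bar, and let go. Leave the gauge with the red grip where it stands.

Things in the scene. Friction and masses are not known exactly. Their poses are not given: they have to be found in the camera images.
- blue_grip (a point): Snap gauge to hang: inverted U, 116 mm tall, about 0.3 kg, standing on its jaws. Point: centre of its blue grip block, 30 thick (x) x 40 wide (y) x 40 mm tall, 96 mm above the feet. Below: bow 24 thick, 80 wide, 16 tall; two legs 60 long, 24 x 18 mm. Gap between the legs 44 mm wide (y), open below and along x; its roof, 36 mm below the point, rests on the bar when hung, the bar running along x.
- hook_seat (a point): Swivel hook: level round brass bar, 12 mm thick, axis 135 mm above the bench, on a post's swivel head (32 mm wide; top, with stub, 16 mm above the bar's axis). Point: on top of the bar, 80 mm from the post's vertical axis. The bar goes on outwards 58 mm, then turns up to a tip 12 mm above the bar's top. Frame turns with the hook: x along the bar to the post, -x out to the tip, z up.
- hook (a joint): Swivel angle of the hook about the post, rad: 0 when it points over the middle of the cork pad, growing clockwise seen from above; starts at 0.7 to 1.5, stops at -1.0 and 2.2. Light friction (0.1 N m): pinch or push the bar; it stays where it is left.
- pad_mid (a point): Middle of the square cork pad (85 x 85 mm) on the stand's green base plate (190 x 100 mm, fixed to the bench). Point on the pad's top, 14 mm above the bench, 80 mm from the post's axis; x points from the pad to the post. The hook is right when hook_seat lies straight above this point.
- red_grip (a point): A second snap gauge of the same shape and size but with a red grip block, to be left alone. Point: centre of its grip, axes as for blue_grip.
Not all that is in view belongs to the job. Leave any orange or purple look-alike of the part that bears blue_grip alone.

How it is judged:
By the outcome, as a careful person would: the job done as asked, in the order asked, and still so for the second after the job is handed in, with the robot touching nothing.
It also fails if it takes over 64 s, if anything falls off the work surface, if the arm or the gripper's body presses on something with over 40 N, if the wrist force passes 120 N, or if a joint passes its speed limit or range.

## Working session

There is one attempt and no reset: what is moved stays moved. The work goes in short steps, Python scripts to look and compute and a tool call to move; the robot and the scene stay as the last step left them, time stands still between calls to the robot, and variables do not carry over. Pictures are saved under pics/ and viewed, and the job is handed in when it is done.

Besides the shell and the picture viewer there is one more tool, called as name(argument=value, ...) on one line, values as JSON. send_rows: Moves the arm, as the interface text tells. Shifts and turns lie within -1 to 1; 1 stands for 0.1 m of shift or 60 degrees of turn. Its arguments: {"type":"object","properties":{"moves":{"type":"string"},"squeeze":{"type":"number"}},"required":["moves"]}

```bash
ls; mkdir -p pics; python3 - <<'E'
from workcell import env
import cv2,pickle
print(env.get_state(), env.tips_ahead)
for n in ["scene","top","wrist"]:
    c=env.read_camera(n); pickle.dump(c,open(f"pics/{n}0.pkl","wb"))
    cv2.imwrite(f"pics/{n}0.png",c["pixels"][:,:,::-1])
    print(n,{k:v for k,v in c.items() if k not in("pixels","z_map")})
E
```

```text
pics
{'t': 0.0, 'joint_positions': array([-1.34002360e+00,  2.76576477e-01,  1.50609832e+00, -3.46928747e-05,
        1.36069466e+00, -1.21006032e-01]), 'dq': array([ 0.00042681,  0.00276982, -0.00240431,  0.00049834,  0.00079362,
        0.00055707]), 'effort': array([ 2.38640183e-03, -4.16762209e+01, -2.45803231e+01,  9.80895288e-05,
        1.08137535e-02, -2.19918121e-05]), 'eef_pos': array([ 197.99348621, -539.31164169,  241.46412214]), 'orientation': array([-3.14141184e+00,  1.76790093e-03, -1.21901014e+00]), 'wrist_force': array([-0.51023039,  0.65874312, -0.42519756]), 'wrist_torque': array([ 0.01793852, -0.012456  ,  0.01033393]), 'finger_gap': 0.9974681796141434} 11.0
scene {'fx': 446.02219855299603, 'fy': 446.02219855299603, 'cx': 283.9908052727983, 'cy': 204.34004629685484, 'R': array([[ 0.62108608,  0.78365753, -0.01153074],
       [ 0.67028275, -0.53874075, -0.51037186],
       [-0.40616883,  0.30925601, -0.8598765 ]]), 't': array([-288.23415847, -361.64325496, 1396.2641774 ])}
top {'fx': 491.2207908396043, 'fy': 491.2207908396043, 'cx': 284.66524234969967, 'cy': 205.5397009962693, 'R': array([[-0.02403474, -0.9992695 ,  0.02971199],
       [-0.99885239,  0.02277188, -0.04213493],
       [ 0.04142756, -0.03069059, -0.99867004]]), 't': array([ -79.24410589,  535.30529483, 1069.70168691])}
wrist {'fx': 320.91680008220766, 'fy': 320.91680008220766, 'cx': 272.38493247139337, 'cy': 213.4676658939645, 'mount': array([[ 9.99999966e-01,  2.28470956e-05,  2.59885925e-04,
        -8.16568718e-01],
       [-1.04679058e-04,  9.47591741e-01,  3.19483772e-01,
        -8.18937654e+01],
       [-2.38966480e-04, -3.19483788e-01,  9.47591712e-01,
        -1.32129587e+02],
       [ 0.00000000e+00,  0.00000000e+00,  0.00000000e+00,
         1.00000000e+00]])}
```

View pics/scene0.png

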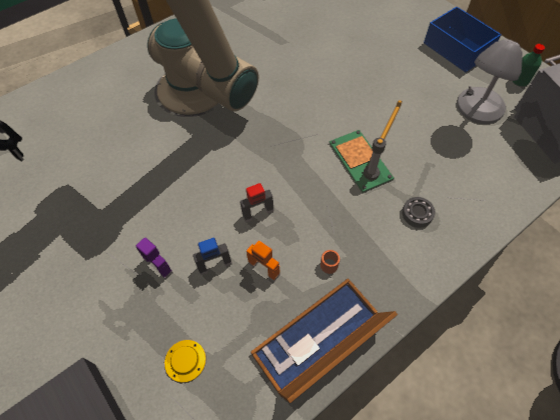

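View pics/top0.png

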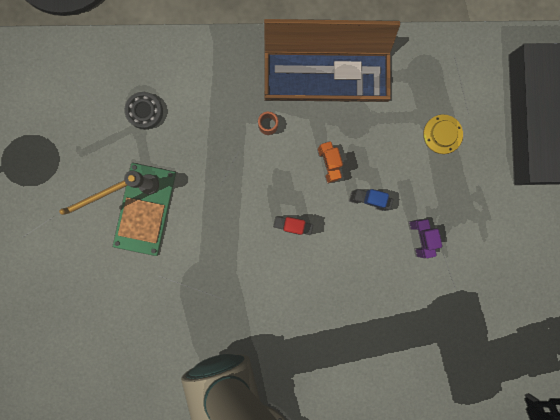

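View pics/wrist0.png

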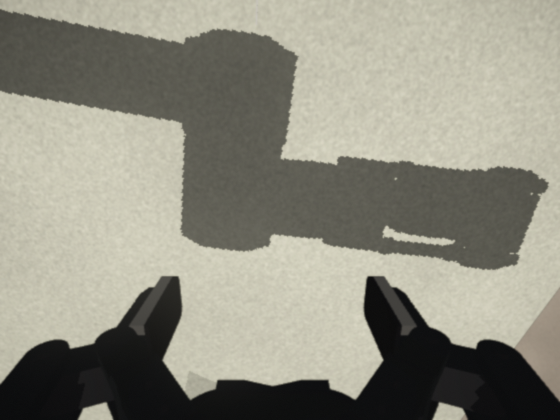

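The top view shows blue at (377,198), red at (294,225), orange at (332,162) and purple at (430,237). The hook post is at (135,180), its tip at (63,212) and the cork pad at (141,222). In the scene view blue is at (208,247). Next I measure these points.

```bash
cat > h.py <<'E'
import numpy as np,cv2,pickle
def cloud(c,T=None):
    z=c["z_map"].astype(float); v,u=np.mgrid[0:z.shape[0],0:z.shape[1]]
    P=np.stack([(u-c["cx"])/c["fx"]*z,(v-c["cy"])/c["fy"]*z,z],-1)
    if T is None: W=(P-c["t"])@c["R"]
    else: W=P@T[:3,:3].T+T[:3,3]
    W[z<=0]=np.nan
    return W
def toolT(s):
    from scipy.spatial.transform import Rotation as Ro
    T=np.eye(4);T[:3,:3]=Ro.from_euler('xyz',s["orientation"]).as_matrix();T[:3,3]=s["eef_pos"];return T
def hsv(c): return cv2.cvtColor(c["pixels"],cv2.COLOR_RGB2HSV)
E
python3 - <<'E'
from h import *
np.set_printoptions(precision=1,suppress=True)
for n in ["top","scene"]:
    c=pickle.load(open(f"pics/{n}0.pkl","rb"));W=cloud(c);H=hsv(c)
    hh,s,v=H[...,0],H[...,1],H[...,2]
    m={"blue":(hh>100)&(hh<125)&(s>120),"red":((hh<4)|(hh>175))&(s>160),"green":(hh>60)&(hh<90)&(s>100),"orange":(hh>5)&(hh<14)&(s>200),"brass":(hh>14)&(hh<25)&(s>120)}
    boxes={"top":{"blue":(340,420,170,225),"red":(270,330,205,245),"green":(105,185,150,265),"brass":(50,135,165,220),"orange":(310,350,140,185)},
    "scene":{"blue":(185,235,230,275),"red":(235,280,175,220),"green":(320,400,125,195),"brass":(370,410,95,150),"orange":(240,285,235,285)}}[n]
    for k,(a,b,d,e) in boxes.items():
        mm=np.zeros(hh.shape,bool);mm[d:e,a:b]=m[k][d:e,a:b]
        p=W[mm];p=p[~np.isnan(p[:,0])]
        v_,u_=np.nonzero(mm)
        if len(p)==0: print(n,k,"none");continue
        print(n,k,len(p),"px",u_.mean(),v_.mean(),"med",np.median(p,0),"min",np.percentile(p,2,axis=0),"max",np.percentile(p,98,axis=0))
        q=p
        if k in("blue","red"): q=p[(p[:,2]>p[:,2].max()-12)]
        if k=="green": q=p[p[:,2]<20]
        r=cv2.minAreaRect(q[:,:2].astype(np.float32));print("   rect",r, "n",len(q), "z",np.median(q[:,2]))
        if k=="brass":
            vx=cv2.fitLine(p[:,:2].astype(np.float32),cv2.DIST_HUBER,0,.01,.01).ravel();print("   line",vx,np.arctan2(vx[1],vx[0]))
for n,(a,b,d,e),s in [("top",(260,460,120,270),4),("scene",(120,300,170,290),4),("top",(40,200,140,270),5)]:
    c=pickle.load(open(f"pics/{n}0.pkl","rb"))
    cv2.imwrite(f"pics/crop_{n}{a}.png",cv2.resize(c["pixels"][d:e,a:b,::-1],None,fx=s,fy=s,interpolation=cv2.INTER_CUBIC))
E
```

```text
top blue 273 px 377.2846715328467 198.02554744525548 med [ 539.8 -274.3  117.1] min [ 524.5 -293.6  112.7] max [ 554.2 -255.2  120.3]
   rect ((539.8872680664062, -274.649658203125), (38.64621353149414, 28.588542938232422), 74.5272445678711) n 271 z 117.10266048395565
top red 264 px 293.9280303030303 225.37121212121212 med [ 489.5 -106.   117. ] min [ 475.5 -124.4  113.4] max [503.9 -88.1 121. ]
   rect ((489.3216552734375, -105.85906982421875), (37.88297653198242, 27.680580139160156), 77.36478424072266) n 264 z 116.97022423587224
top green 22 px 130.5 221.0909090909091 med [503.5 266.6  11.4] min [460.4 186.6   6.9] max [553.6 277.5  15.5]
   rect ((511.2351989746094, 232.5115966796875), (75.54388427734375, 91.6912841796875), 77.03661346435547) n 22 z 11.439228372209103
top brass 384 px 98.29792746113989 195.3238341968912 med [555.5 269.6 141.7] min [525.  200.7 136.8] max [589.3 334.8 154.1]
   rect ((541.7788696289062, 261.2566223144531), (45.11347961425781, 152.96685791015625), 25.440359115600586) n 384 z 141.659177803975
   line [  0.4  -0.9 555.5 270.4] -1.1362429
top orange no
[... 683 characters left out ...]
(532.9601440429688, 216.03651428222656), (97.29473114013672, 186.60516357421875), 76.11969757080078) n 518 z 11.53553214699689
scene brass 203 px 389.36764705882354 122.3970588235294 med [554.9 272.3 141.7] min [525.5 199.2 135.3] max [590.  333.7 154.5]
   rect ((513.5, 328.89422607421875), (37.74131393432617, 303.6170654296875), 25.065593719482422) n 203 z 141.7317647187506
   line [  0.4  -0.9 554.8 272.7] -1.1348306
scene orange 161 px 262.46625766871165 255.14110429447854 med [ 632.2 -193.   114.2] min [ 592.  -208.1   60.9] max [ 661.7 -172.6  119.8]
   rect ((623.3071899414062, -189.2559356689453), (78.15108489990234, 29.900585174560547), 18.726999282836914) n 161 z 114.17098493012956
```

```bash
ls pics
```

```text
crop_scene120.png
crop_top260.png
crop_top40.png
scene0.pkl
scene0.png
top0.pkl
top0.png
wrist0.pkl
wrist0.png
```

View pics/crop_top260.png

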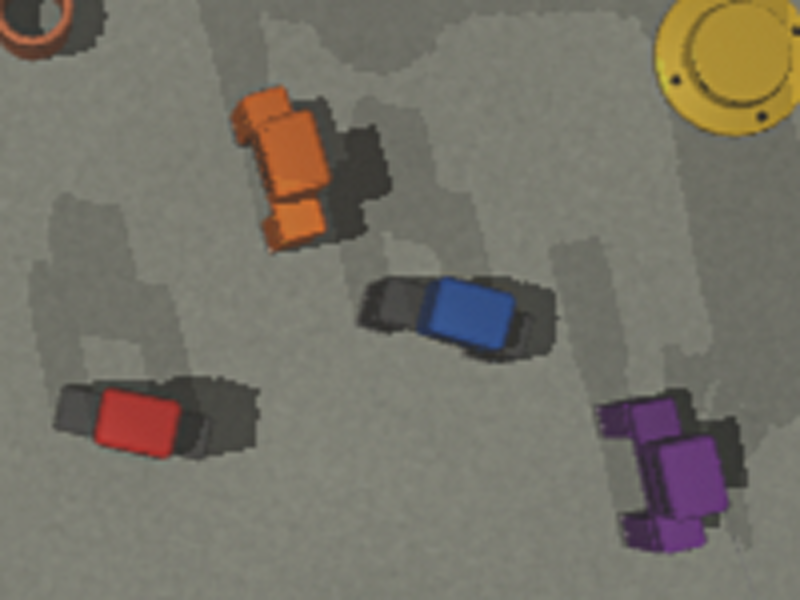

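View pics/crop_top40.png

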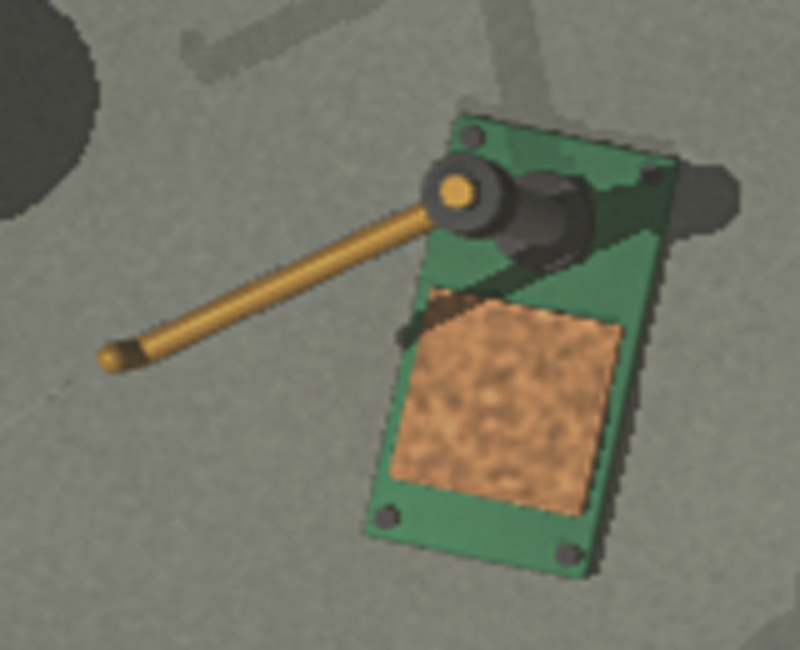

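View pics/crop_scene120.png

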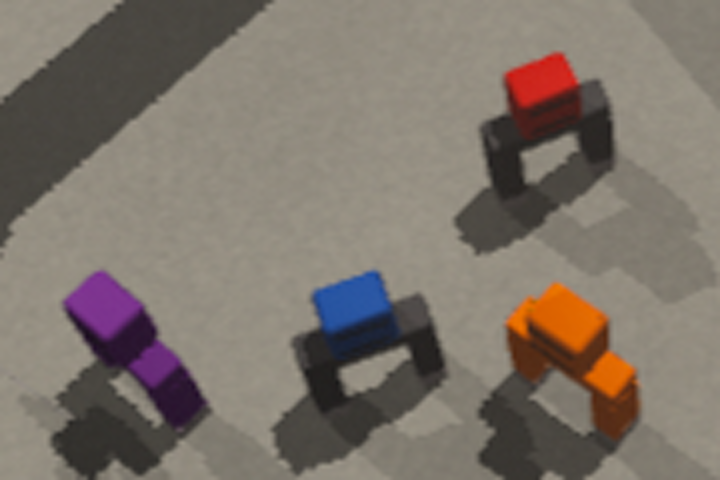

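Blue is the dark gauge with the blue grip at top (377,198) and scene (208,247). It stands upright with its grip top at z≈117, matching the 116 mm given. Orange and purple are coloured all over, so they are the decoys, and red at (294,225) is to be left alone. Next I get the post, the pad and the hook angle.

```bash
python3 - <<'E'
from h import *
np.set_printoptions(precision=1,suppress=True)
for n,(a,b,d,e) in [("top",(110,170,190,250)),("scene",(325,385,130,180))]:
    c=pickle.load(open(f"pics/{n}0.pkl","rb"));W=cloud(c);H=hsv(c)
    hh,s,v=H[...,0],H[...,1],H[...,2]
    mm=np.zeros(hh.shape,bool);mm[d:e,a:b]=((hh>4)&(hh<20)&(s>70))[d:e,a:b]
    mm&=(W[...,2]>5)&(W[...,2]<25)
    p=W[mm];print(n,"cork",len(p),cv2.minAreaRect(p[:,:2].astype(np.float32)),np.median(p[:,2]))
    # post head: dark pts z 120..160 near (590,195)
    P=W.reshape(-1,3); k=(P[:,2]>141)&(P[:,2]<165)&(np.hypot(P[:,0]-592,P[:,1]-195)<35)
    q=P[k];print("  head",len(q),np.median(q,0),cv2.minEnclosingCircle(q[:,:2].astype(np.float32)))
    # bar only, away from ends
    mm=(hh>12)&(hh<26)&(s>110)&(W[...,2]>128)&(W[...,2]<150)&(W[...,1]<320)&(W[...,1]>215)&(W[...,0]>480)&(W[...,0]<620)
    q=W[mm];l=cv2.fitLine(q[:,:2].astype(np.float32),cv2.DIST_HUBER,0,.01,.01).ravel();print("  bar",len(q),l,np.degrees(np.arctan2(l[1],l[0])),np.percentile(q[:,2],95))
E
```

```text
top cork 1530 ((509.78045654296875, 221.83306884765625), (85.52330017089844, 85.91067504882812), 77.0788345336914) 15.33201089708399
  head 233 [585.4 204.1 146.1] ((585.0661010742188, 208.22738647460938), 19.801557540893555)
  bar 328 [  0.4  -0.9 555.8 269.2] -64.81904 144.63077226739347
scene cork 712 ((509.1072082519531, 222.16209411621094), (91.01428985595703, 86.64291381835938), 76.87623596191406) 15.59085711691478
  head 122 [588.1 199.5 146.5] ((585.673583984375, 205.91976928710938), 21.017017364501953)
  bar 148 [  0.4  -0.9 556.8 268.9] -64.77079 144.10153131481462
```

```bash
cat > go.py <<'E'
import sys
from h import *
from workcell import env
s=env.get_state();T=toolT(s)
tx=T[:3,0];yaw=np.degrees(np.arctan2(tx[1],tx[0]))
print("t",round(s["t"],2),"pos",s["eef_pos"].round(1),"yaw",yaw.round(2),"gap",round(s["finger_gap"],3),"F",s["wrist_force"].round(1))
a=[float(x) for x in sys.argv[1:]]
if a:
    d=T[:3,:3].T@(np.array(a[:3])-s["eef_pos"])
    dy=(a[3]-yaw+90)%180-90
    print("shift",(d/100).round(3),"turn",round(-dy/60,3))
E
python3 go.py 549 285 242 25.2
```

```text
t 0.15 pos [ 198.1 -539.4  241.6] yaw -69.84 gap 1.0 F [ 0.3  0.1 -0.7]
shift [-6.530e+00 -6.135e+00  6.000e-03] turn 1.416
```

send_rows(moves="1 -0.93 -0.88 0 0;1 -0.93 -0.88 0 0;1 -0.93 -0.88 0 0", squeeze=40)

```text
t: 0.45
eef_pos: [249.1, -418.2, 241.2]
orientation: [-3.14, 0.005, -1.219]
wrist_force: [-0.3, -0.4, 0.7]
finger_gap: 1.0
```

send_rows(moves="1 -0.95 -0.89 0 0;1 -0.95 -0.89 0 0;1 -0.95 -0.89 0 0")

```text
t: 0.75
eef_pos: [300.0, -295.1, 241.5]
orientation: [-3.14, 0.006, -1.218]
wrist_force: [0.4, -0.1, -0.5]
finger_gap: 0.999
```

send_rows(moves="1 -0.95 -0.89 0 0;1 -0.95 -0.89 0 0;1 -0.95 -0.89 0 0")

```text
t: 1.05
eef_pos: [350.8, -172.2, 242.2]
orientation: [-3.139, 0.007, -1.217]
wrist_force: [0.7, -0.2, -0.3]
finger_gap: 0.999
```

send_rows(moves="1 -0.95 -0.89 0 0;1 -0.95 -0.89 0 0;1 -0.95 -0.89 0 0")

```text
t: 1.35
eef_pos: [401.7, -49.4, 243.1]
orientation: [-3.138, 0.008, -1.215]
wrist_force: [0.4, -1.0, -0.0]
finger_gap: 1.0
```

send_rows(moves="1 -0.95 -0.89 0 -0.4;1 -0.95 -0.89 0 -0.6;1 -0.95 -0.89 0 -0.7;1 -0.95 -0.89 0 -0.7;1 -0.95 -0.89 0 -0.7")

```text
t: 1.85
eef_pos: [452.0, 71.9, 243.7]
orientation: [-3.134, 0.005, -0.473]
wrist_force: [-0.4, -0.0, 0.3]
finger_gap: 1.004
```

```bash
python3 go.py 549 285 242 25.2
```

```text
t 1.85 pos [452.   71.9 243.7] yaw -27.12 gap 1.004 F [-0.4 -0.   0.3]
shift [-0.108 -2.338  0.034] turn -0.872
```

send_rows(moves="1 -0.05 -0.5 0 -0.14;1 -0.05 -1 0 -0.28;1 -0.05 -1 0 -0.43;1 -0.05 -1 0 -0.43")

```text
t: 2.25
eef_pos: [493.2, 164.4, 243.8]
orientation: [-3.133, 0.002, -0.02]
wrist_force: [0.1, -0.0, -0.0]
finger_gap: 0.999
```

```bash
python3 go.py 549 285 200 25.2
```

```text
t 2.25 pos [493.2 164.4 243.8] yaw -1.17 gap 0.999 F [ 0.1 -0.  -0. ]
shift [ 0.534 -1.214  0.446] turn -0.44
```

send_rows(moves="1 0.2 -0.45 0 -0.14;1 0.4 -0.9 0 -0.28;1 0.53 -1 0 -0.44;1 0.53 -1 0 -0.44")

```text
t: 2.65
eef_pos: [549.3, 263.9, 243.7]
orientation: [-3.133, -0.001, 0.44]
wrist_force: [-0.1, -0.5, 0.2]
finger_gap: 0.998
```

```bash
python3 go.py 549 285 127 25.2
```

```text
t 2.65 pos [549.3 263.9 243.7] yaw 25.2 gap 0.998 F [-0.1 -0.5  0.2]
shift [ 0.085 -0.182  1.168] turn -0.0
```

send_rows(moves="1 0.09 -0.18 0 0;1 0.09 -0.18 0.45 0;1 0.09 -0.18 0.85 0;1 0.09 -0.18 0.85 0")

```text
t: 3.05
eef_pos: [544.6, 281.5, 153.4]
orientation: [-3.133, 0.013, 0.435]
wrist_force: [-1.0, -0.3, -0.0]
finger_gap: 0.999
```

```bash
python3 - <<'E'
from workcell import env
import cv2
c=env.read_camera("wrist");cv2.imwrite("pics/w1.png",c["pixels"][:,:,::-1])
E
python3 go.py 549 285 127 25.2
```

```text
t 3.1 pos [547.  282.4 156.7] yaw 24.97 gap 1.0 F [-0.4 -0.3  0. ]
shift [ 0.031 -0.012  0.297] turn -0.004
```

View pics/w1.png

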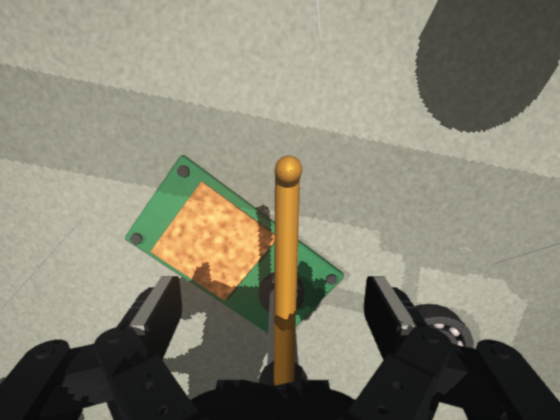

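The bar, at column ~287, runs between the fingers, whose centre is at ~273. Now I lower and pinch it.

send_rows(moves="1 0.04 0 0.3 0;1 0.04 0 0.3 0;0.3 0.04 0 0.3 0;0 0.04 0 0.3 0;0 0.04 0 0.3 0", squeeze=40)

```text
t: 3.6
eef_pos: [551.3, 284.5, 128.8]
orientation: [-3.134, 0.003, 0.435]
wrist_force: [0.2, -0.3, 0.7]
finger_gap: 0.509
```

send_rows(moves="0 0 0 0 0;0 0 0 0 0;0 0 0 0 0;0 0 0 0 0")

```text
t: 4.0
eef_pos: [551.6, 284.7, 129.9]
orientation: [-3.134, 0.002, 0.435]
wrist_force: [-0.3, -0.6, 6.1]
finger_gap: 0.121
```

```bash
python3 go.py 499.7 224.2 127 77
```

```text
t 4.0 pos [551.6 284.7 129.9] yaw 24.93 gap 0.121 F [-0.3 -0.6  6.1]
shift [-0.726  0.33   0.028] turn -0.868
```

```bash
python3 - <<'E'
from h import *
from workcell import env
s=env.get_state();T=toolT(s);p=s["eef_pos"];C=np.array([587.4,203.8])
r=p[:2]-C
for k in range(1,11):
    a=np.radians(5.21*k);R=np.array([[np.cos(a),-np.sin(a)],[np.sin(a),np.cos(a)]])
    q=np.r_[C+R@r,p[2]];d=T[:3,:3].T@(q-p)/100
    print(k,d.round(3),round(-5.21*k/60,3),q.round(1))
E
```

```text
1 [-0.08   0.002  0.   ] -0.087 [544.4 281.1 129.9]
2 [-0.16   0.012  0.   ] -0.174 [537.6 276.9 129.9]
3 [-0.239  0.028  0.   ] -0.261 [531.1 272.1 129.9]
4 [-0.316  0.052  0.   ] -0.347 [525.2 266.7 129.9]
5 [-0.39   0.083 -0.   ] -0.434 [519.7 260.8 129.9]
6 [-0.461  0.12  -0.   ] -0.521 [514.8 254.4 129.9]
7 [-0.529  0.164 -0.   ] -0.608 [510.5 247.6 129.9]
8 [-0.592  0.213 -0.001] -0.695 [506.9 240.4 129.9]
9 [-0.651  0.268 -0.001] -0.781 [503.9 232.9 129.9]
10 [-0.704  0.328 -0.002] -0.868 [501.6 225.2 129.9]
```

send_rows(moves="0 -0.08 0.002 0 -0.087;0 -0.16 0.012 0 -0.174;0 -0.239 0.028 0 -0.261;0 -0.316 0.052 0 -0.347;0 -0.39 0.083 0 -0.434")

```text
t: 4.5
eef_pos: [519.7, 260.5, 130.0]
orientation: [-3.134, -0.002, 0.893]
wrist_force: [1.0, -0.3, 0.7]
finger_gap: 0.123
```

send_rows(moves="0 -0.08 0.002 0 -0.087;0 -0.16 0.012 0 -0.174;0 -0.239 0.028 0 -0.261;0 -0.316 0.052 0 -0.347;0 -0.39 0.083 0 -0.434")

```text
t: 5.0
eef_pos: [501.9, 224.7, 129.9]
orientation: [-3.137, -0.006, 1.351]
wrist_force: [1.2, -0.7, 1.4]
finger_gap: 0.127
```

```bash
python3 go.py 501.2 223.7 129.9 77
```

```text
t 5.0 pos [501.9 224.7 129.9] yaw 77.43 gap 0.127 F [ 1.2 -0.7  1.4]
shift [-0.012 -0.005  0.   ] turn 0.007
```

send_rows(moves="0.3 0 0 0 0;0.6 0 0 0 0;1 0 0 0 0;1 0 0 0 0;1 0 0 0 0")

```text
t: 5.5
eef_pos: [502.0, 225.0, 129.9]
orientation: [-3.137, -0.006, 1.351]
wrist_force: [0.2, -0.3, -0.6]
finger_gap: 0.955
```

send_rows(moves="1 0 0 -0.5 0;1 0 0 -1 0;1 0 0 -1 0")

```text
t: 5.8
eef_pos: [506.5, 225.8, 237.0]
orientation: [3.134, -0.013, 1.351]
wrist_force: [0.5, 0.3, 0.4]
finger_gap: 0.998
```

```bash
python3 go.py 540 -275.5 230 -16; python3 - <<'E'
from workcell import env
import cv2,pickle
for n in ["wrist","scene","top"]:
    s=env.get_state()
    c=env.read_camera(n);c["s"]=s;pickle.dump(c,open(f"pics/{n}2.pkl","wb"));cv2.imwrite(f"pics/{n}2.png",c["pixels"][:,:,::-1])
E
```

```text
t 5.8 pos [506.5 225.8 237. ] yaw 77.42 gap 0.998 F [0.5 0.3 0.4]
shift [-4.82   1.419  0.019] turn -1.443
```

View pics/wrist2.png

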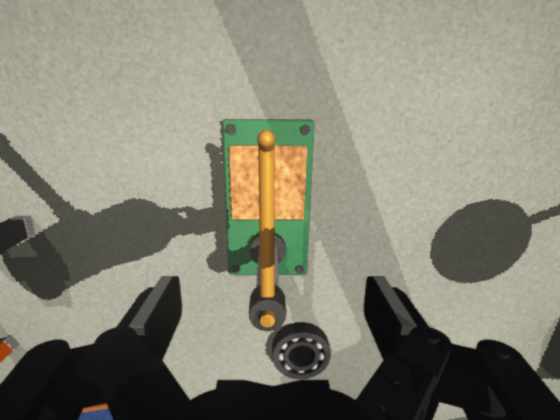

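View pics/scene2.png

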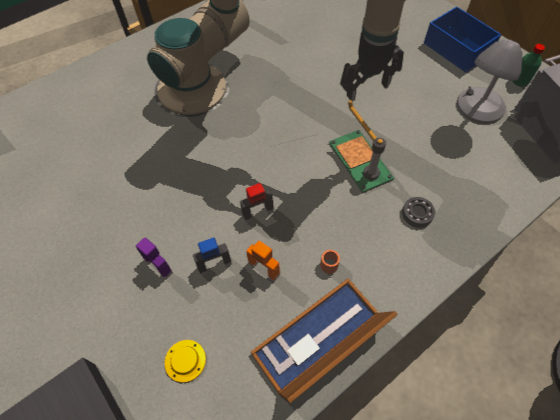

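The wrist view shows the bar from the post at (267,310) to the tip at (266,140), lying over the cork, which spans columns ~230–307. Next I measure the angle.

```bash
cat > bar.py <<'E'
import sys
from h import *
np.set_printoptions(precision=2,suppress=True)
for n in ["wrist","scene","top"]:
    try: c=pickle.load(open(f"pics/{n}{sys.argv[1]}.pkl","rb"))
    except Exception: continue
    if n=="wrist":
        M=c["mount"]; W=cloud(c,toolT(c["s"])@M)
    else: W=cloud(c)
    H=hsv(c);hh,s=H[...,0],H[...,1]
    near=np.hypot(W[...,0]-510,W[...,1]-222)<75
    p=W[(hh>10)&(hh<26)&(s>100)&(W[...,2]>125)&(W[...,2]<147)&near]
    k=W[(hh>3)&(hh<22)&(s>70)&(W[...,2]>6)&(W[...,2]<25)&near]
    if len(p)>20:
        l=cv2.fitLine(p[:,:2].astype(np.float32),cv2.DIST_HUBER,0,.01,.01).ravel();print(n,"bar",len(p),l,np.degrees(np.arctan2(l[1],l[0])),np.median(p[:,2]))
    if len(k)>20: 
        r=cv2.minAreaRect(k[:,:2].astype(np.float32));print(n,"cork",len(k),r)
        if len(p)>20:
            d=np.array(r[0])-l[2:];print("  pad mid offset from bar line",d[0]*l[1]-d[1]*l[0])
E
python3 bar.py 2
```

```text
wrist bar 2315 [  0.98  -0.22 508.1  222.64] -12.496797 140.6730437865548
wrist cork 4322 ((524.8637084960938, 218.98867797851562), (85.79153442382812, 118.06293487548828), 77.04329681396484)
  pad mid offset from bar line -0.06446064149622543
scene bar 162 [  0.98  -0.22 509.64 218.11] -12.466694 141.9375447983079
scene cork 713 ((508.4488525390625, 222.79588317871094), (89.94090270996094, 87.01239776611328), 78.75894927978516)
  pad mid offset from bar line -4.318196460174477
top bar 279 [  0.97  -0.22 519.37 218.09] -12.928678 141.2608085974804
top cork 1032 ((507.42254638671875, 215.2433319091797), (70.78175354003906, 85.16603088378906), 77.31381225585938)
  pad mid offset from bar line 5.448659058020894
```

The hook reads −12.5 to −12.9° against the plate's −13°, which is about 0.4° off, so it is aligned. Now to the blue gauge.

send_rows(moves="1 -0.48 0.14 0 0;1 -0.96 0.28 0 0;1 -0.96 0.28 0 0")

```text
t: 6.25
eef_pos: [507.5, 119.5, 226.9]
orientation: [-3.134, -0.001, 1.346]
wrist_force: [1.3, 0.8, 1.1]
finger_gap: 1.0
```

send_rows(moves="1 -0.48 0.14 0 0;1 -0.96 0.28 0 0;1 -0.96 0.28 0 0")

```text
t: 6.55
eef_pos: [512.8, 15.5, 224.7]
orientation: [-3.131, 0.002, 1.341]
wrist_force: [0.7, 0.3, 0.2]
finger_gap: 0.999
```

send_rows(moves="1 -0.48 0.14 0 0;1 -0.96 0.28 0 0;1 -0.96 0.28 0 0")

```text
t: 6.85
eef_pos: [518.2, -88.3, 223.0]
orientation: [-3.129, 0.005, 1.336]
wrist_force: [-0.4, 1.1, 0.4]
finger_gap: 0.999
```

send_rows(moves="1 -0.48 0.14 0 0.14;1 -0.96 0.28 0 0.28;1 -0.96 0.28 0 0.42;1 -0.96 0.28 0 0.56;1 -0.96 0.28 0 0.7")

```text
t: 7.35
eef_pos: [522.8, -186.9, 221.5]
orientation: [-3.132, 0.012, 0.596]
wrist_force: [-0.2, 0.2, -0.5]
finger_gap: 1.0
```

```bash
python3 go.py 540.2 -275.5 230 -16
```

```text
t 7.35 pos [ 522.8 -186.9  221.5] yaw 34.18 gap 1.0 F [-0.2  0.2 -0.5]
shift [-0.355  0.83  -0.089] turn 0.836
```

send_rows(moves="1 -0.36 0.45 -0.09 0.14;1 -0.36 0.83 -0.09 0.28;1 -0.36 0.83 -0.09 0.42;1 -0.36 0.83 -0.09 0.56;1 -0.36 0.83 -0.09 0.7")

```text
t: 7.85
eef_pos: [540.0, -274.2, 228.3]
orientation: [-3.14, 0.019, -0.143]
wrist_force: [0.1, 0.3, -0.4]
finger_gap: 1.001
```

send_rows(moves="1 0 0 0 0.13;1 0 0 0 0.13")

```text
t: 8.05
eef_pos: [540.0, -272.1, 226.6]
orientation: [-3.14, 0.022, -0.278]
wrist_force: [0.4, -1.1, 0.1]
finger_gap: 0.996
```

```bash
python3 go.py 540.2 -275.5 90 -16;python3 - <<'E'
from h import *
from workcell import env
s=env.get_state();c=env.read_camera("wrist");c["s"]=s;pickle.dump(c,open("pics/wrist3.pkl","wb"));cv2.imwrite("pics/wrist3.png",c["pixels"][:,:,::-1])
W=cloud(c,toolT(s)@c["mount"]);H=hsv(c);hh,S=H[...,0],H[...,1]
q=W[(hh>100)&(hh<125)&(S>120)&(W[...,2]>108)&(W[...,2]<125)];print(len(q),cv2.minAreaRect(q[:,:2].astype(np.float32)),np.median(q[:,2]))
E
```

```text
t 8.05 pos [ 540.  -272.1  226.6] yaw -15.91 gap 0.996 F [ 0.4 -1.1  0.1]
shift [0.041 0.033 1.366] turn 0.001
1701 ((541.2498168945312, -274.5172424316406), (39.22174835205078, 28.908069610595703), 72.93065643310547) 116.19531179120864
```

View pics/wrist3.png

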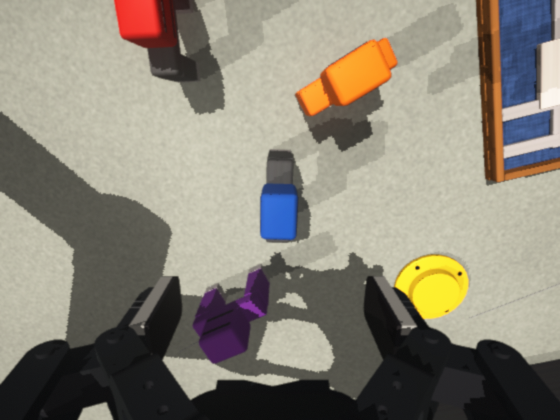

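The wrist view shows the blue grip at (279,212), measured at (541,−275) with its top at z=116. Purple is at (222,320) and orange at (360,72), both clear of the fingers. Now I descend.

send_rows(moves="1 0.05 0.03 0.4 0.01;1 0.05 0.03 0.8 0.01;1 0.05 0.03 0.8 0.01")

```text
t: 8.4
eef_pos: [538.8, -273.0, 141.1]
orientation: [-3.137, 0.034, -0.283]
wrist_force: [-0.4, 0.7, -0.2]
finger_gap: 0.996
```

```bash
python3 go.py 541 -275 90 -16.5
```

```text
t 8.4 pos [ 538.8 -273.   141.1] yaw -16.2 gap 0.996 F [-0.4  0.7 -0.2]
shift [0.044 0.016 0.51 ] turn 0.005
```

send_rows(moves="1 0.04 0.02 0.2 0;1 0.04 0.02 0.4 0;1 0.04 0.02 0.5 0;1 0.04 0.02 0.5 0;1 0.04 0.02 0.5 0")

```text
t: 8.9
eef_pos: [541.4, -275.7, 92.4]
orientation: [-3.137, 0.032, -0.282]
wrist_force: [-0.7, -0.2, 0.3]
finger_gap: 1.003
```

```bash
python3 go.py 541 -275 90 -16.5
```

```text
t 8.9 pos [ 541.4 -275.7   92.4] yaw -16.16 gap 1.003 F [-0.7 -0.2  0.3]
shift [-0.005 -0.005  0.024] turn 0.006
```

The tool has picked up a 0.03 rad tilt while moving. I go up quickly and come back down slowly to take it out.

send_rows(moves="1 0 0 -0.5 0;1 0 0 -0.9 0")

```text
t: 9.1
eef_pos: [544.4, -276.9, 184.8]
orientation: [-3.137, 0.031, -0.282]
wrist_force: [1.4, -0.0, 0.6]
finger_gap: 1.003
```

send_rows(moves="1 0 0 0 0;1 0 0 0 0")

```text
t: 9.3
eef_pos: [545.7, -277.7, 188.0]
orientation: [-3.139, 0.025, -0.281]
wrist_force: [0.0, 0.5, -0.4]
finger_gap: 1.0
```

```bash
python3 go.py 541 -275 90 -16.5
```

```text
t 9.3 pos [ 545.7 -277.7  188. ] yaw -16.12 gap 1.0 F [ 0.   0.5 -0.4]
shift [-0.028 -0.011  0.981] turn 0.006
```

send_rows(moves="1 -0.03 -0.01 0.3 0;1 -0.03 -0.01 0.6 0;1 -0.03 -0.01 0.85 0;1 -0.03 -0.01 0.98 0;1 -0.03 -0.01 0.98 0")

```text
t: 9.8
eef_pos: [539.1, -273.9, 87.6]
orientation: [-3.138, 0.03, -0.281]
wrist_force: [0.8, -0.2, 0.9]
finger_gap: 1.001
```

send_rows(moves="0.5 0 0 0 0;0.2 0 0 0 0;0 0 0 0 0;0 0 0 0 0;0 0 0 0 0", squeeze=60)

```text
t: 10.3
eef_pos: [540.6, -274.6, 88.9]
orientation: [-3.138, 0.026, -0.281]
wrist_force: [1.3, -0.3, 2.5]
finger_gap: 0.344
```

send_rows(moves="0 0 0 0 0;0 0 0 0 0")

```text
t: 10.5
eef_pos: [540.4, -274.6, 88.9]
orientation: [-3.138, 0.026, -0.281]
wrist_force: [0.7, 0.4, 0.9]
finger_gap: 0.344
```

send_rows(moves="0 0 0 -0.2 0;0 0 0 -0.5 0;0 0 0 -0.5 0")

```text
t: 10.8
eef_pos: [543.4, -276.3, 141.7]
orientation: [-3.14, 0.021, -0.281]
wrist_force: [1.5, -0.2, -4.3]
finger_gap: 0.341
```

```bash
python3 go.py;python3 - <<'E'
from h import *
from workcell import env
c=env.read_camera("scene");pickle.dump(c,open("pics/scene4.pkl","wb"))
cv2.imwrite("pics/scene4.png",cv2.resize(c["pixels"][150:300,110:300,::-1],None,fx=4,fy=4))
E
```

```text
t 10.8 pos [ 543.4 -276.3  141.7] yaw -16.12 gap 0.341 F [ 1.5 -0.2 -4.3]
```

View pics/scene4.png

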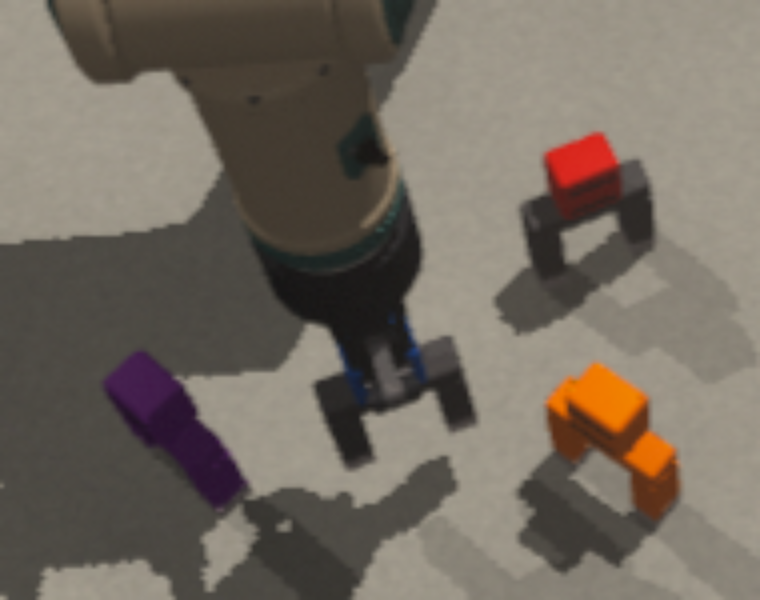

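The blue gauge is lifted and held, and red, orange and purple have not moved. I raise it high enough that its feet clear the hook, then carry it over.

send_rows(moves="0 0 0 -0.3 0;0 0 0 -0.6 0;0 0 0 -0.9 0;0 0 0 -0.98 0;0 0 0 -0.98 0")

```text
t: 11.35
eef_pos: [544.4, -276.4, 237.0]
orientation: [-3.139, 0.024, -0.281]
wrist_force: [-0.4, 0.4, -5.3]
finger_gap: 0.345
```

```bash
python3 go.py 509.5 222 280 -13
```

```text
t 11.35 pos [ 544.4 -276.4  237. ] yaw -16.12 gap 0.345 F [-0.4  0.4 -5.3]
shift [-1.728 -4.692 -0.378] turn -0.052
```

send_rows(moves="0 -0.05 -0.2 -0.2 0;0 -0.15 -0.5 -0.43 0;0 -0.3 -0.8 -0.43 0;0 -0.35 -0.94 -0.43 0")

```text
t: 11.75
eef_pos: [535.9, -173.6, 278.9]
orientation: [-3.137, 0.029, -0.28]
wrist_force: [-0.1, -0.9, -2.7]
finger_gap: 0.345
```

send_rows(moves="0 -0.13 -0.35 0 0;0 -0.26 -0.7 0 0;0 -0.35 -0.94 0 0")

```text
t: 12.05
eef_pos: [526.6, -71.4, 277.4]
orientation: [-3.137, 0.035, -0.279]
wrist_force: [1.1, -0.3, -4.3]
finger_gap: 0.339
```

send_rows(moves="0 -0.13 -0.35 0 0;0 -0.26 -0.7 0 0;0 -0.35 -0.94 0 0")

```text
t: 12.35
eef_pos: [517.3, 30.6, 276.3]
orientation: [-3.137, 0.04, -0.278]
wrist_force: [0.2, -0.1, -3.7]
finger_gap: 0.345
```

```bash
python3 go.py 509.5 222 280 -13
```

```text
t 12.35 pos [517.3  30.6 276.3] yaw -15.93 gap 0.345 F [ 0.2 -0.1 -3.7]
shift [-0.601 -1.819 -0.005] turn -0.049
```

send_rows(moves="0 -0.12 -0.35 0 -0.02;0 -0.24 -0.7 0 -0.05;0 -0.32 -0.96 0 -0.05;0 -0.32 -0.96 0 -0.05")

```text
t: 12.75
eef_pos: [511.7, 134.8, 275.2]
orientation: [-3.135, 0.044, -0.222]
wrist_force: [-0.0, -1.1, -2.7]
finger_gap: 0.348
```

```bash
python3 go.py 509.5 222 280 -13
```

```text
t 12.75 pos [511.7 134.8 275.2] yaw -12.71 gap 0.348 F [-0.  -1.1 -2.7]
shift [-0.215 -0.846 -0.032] turn 0.005
```

send_rows(moves="0 -0.08 -0.3 -0.03 0;0 -0.16 -0.6 -0.03 0;0 -0.22 -0.85 -0.03 0;0 -0.22 -0.85 -0.03 0;0 -0.22 -0.85 -0.03 0")

```text
t: 13.25
eef_pos: [508.6, 221.6, 277.8]
orientation: [-3.138, 0.047, -0.221]
wrist_force: [-0.2, 0.2, -4.5]
finger_gap: 0.346
```

```bash
python3 go.py 509.5 222 172 -13; python3 - <<'E'
from workcell import env
import cv2,pickle
for n in ["scene","top"]:
    c=env.read_camera(n);pickle.dump(c,open(f"pics/{n}5.pkl","wb"))
    a,b,d,e=(290,450,50,210) if n=="scene" else (60,220,130,260)
    cv2.imwrite(f"pics/{n}5.png",cv2.resize(c["pixels"][d:e,a:b,::-1],None,fx=3.7,fy=3.7))
E
```

```text
t 13.25 pos [508.6 221.6 277.8] yaw -12.68 gap 0.346 F [-0.2  0.2 -4.5]
shift [ 0.058 -0.002  1.056] turn 0.005
```

View pics/scene5.png

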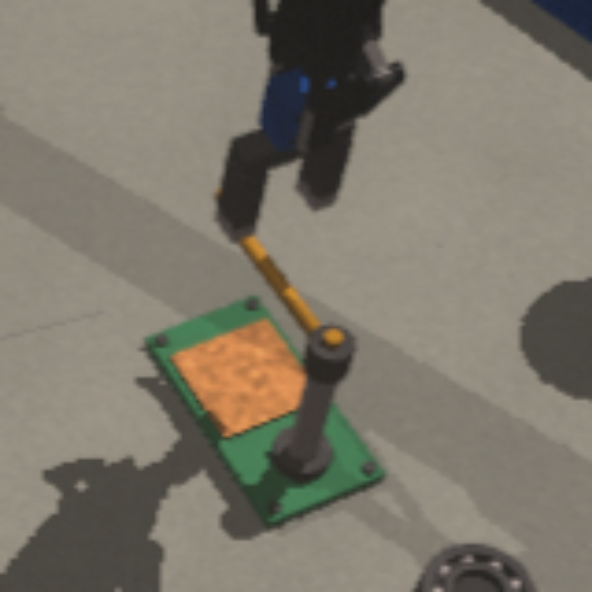

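View pics/top5.png

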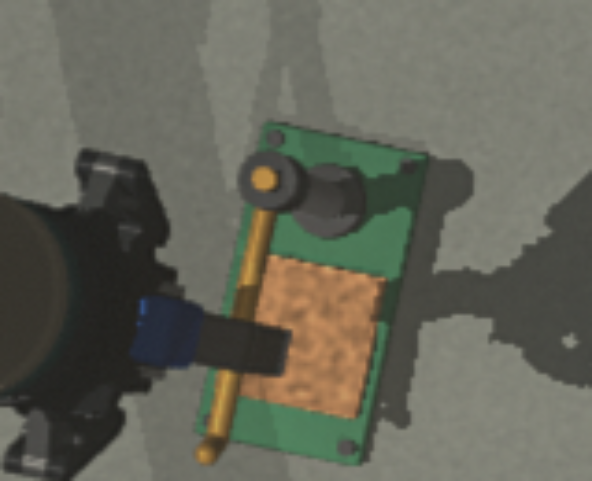

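The gauge is above the bar with its legs on either side. I lower it in stages.

send_rows(moves="0 0.01 0 0.2 0;0 0.02 0 0.4 0;0 0.03 0 0.6 0;0 0.03 0 0.6 0;0 0.03 0 0.6 0")

```text
t: 13.85
eef_pos: [509.3, 220.4, 218.5]
orientation: [-3.138, 0.047, -0.224]
wrist_force: [0.1, -0.4, -3.4]
finger_gap: 0.344
```

```bash
python3 go.py 509.5 222.3 172 -13; python3 - <<'E'
from workcell import env
import cv2,pickle
for n in ["scene"]:
    c=env.read_camera(n)
    a,b,d,e=(290,450,50,210)
    cv2.imwrite(f"pics/{n}6.png",cv2.resize(c["pixels"][d:e,a:b,::-1],None,fx=3.7,fy=3.7))
E
```

```text
t 13.85 pos [509.3 220.4 218.5] yaw -12.84 gap 0.344 F [ 0.1 -0.4 -3.4]
shift [ 0.019 -0.017  0.464] turn 0.003
```

View pics/scene6.png

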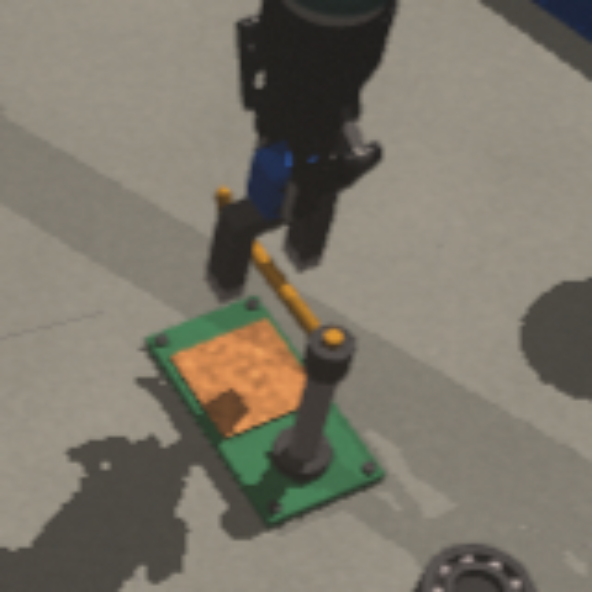

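The legs are astride the bar. I carry on to just above contact, then make small steps.

send_rows(moves="0 0.01 -0.01 0.15 0;0 0.02 -0.02 0.3 0;0 0.02 -0.02 0.42 0;0 0.02 -0.02 0.42 0;0 0.02 -0.02 0.42 0")

```text
t: 14.4
eef_pos: [510.8, 222.9, 177.8]
orientation: [-3.136, 0.044, -0.224]
wrist_force: [-0.2, -0.0, -3.5]
finger_gap: 0.346
```

send_rows(moves="0 0 0 0.03 0;0 0 0 0.03 0;0 0 0 0.03 0")

```text
t: 14.7
eef_pos: [510.9, 223.0, 175.3]
orientation: [-3.136, 0.043, -0.224]
wrist_force: [0.5, 0.7, -3.8]
finger_gap: 0.345
```

```bash
python3 go.py 509.5 222.3 170 -13
```

```text
t 14.7 pos [510.9 223.  175.3] yaw -12.82 gap 0.345 F [ 0.5  0.7 -3.8]
shift [-0.01   0.01   0.053] turn 0.003
```

send_rows(moves="0 0 0 0.03 0;0 0 0 0.03 0;0 0 0 0.03 0")

```text
t: 15.0
eef_pos: [510.7, 223.1, 172.2]
orientation: [-3.136, 0.044, -0.224]
wrist_force: [-0.3, -0.7, -4.0]
finger_gap: 0.342
```

send_rows(moves="0 0 0 0.02 0;0 0 0 0.02 0;0 0 0 0.02 0")

```text
t: 15.3
eef_pos: [510.9, 223.1, 170.4]
orientation: [-3.136, 0.043, -0.224]
wrist_force: [0.3, -0.1, -0.4]
finger_gap: 0.344
```

send_rows(moves="0 0 0 0.01 0;0 0 0 0.01 0;0 0 0 0.01 0")

```text
t: 15.6
eef_pos: [510.9, 223.2, 170.2]
orientation: [-3.135, 0.042, -0.224]
wrist_force: [-1.4, -0.6, 5.2]
finger_gap: 0.344
```

```bash
python3 go.py; python3 - <<'E'
from workcell import env
import cv2
c=env.read_camera("scene")
cv2.imwrite("pics/scene7.png",cv2.resize(c["pixels"][50:210,290:450,::-1],None,fx=3.7,fy=3.7))
E
```

```text
t 15.6 pos [510.9 223.2 170.2] yaw -12.81 gap 0.344 F [-1.4 -0.6  5.2]
```

View pics/scene7.png

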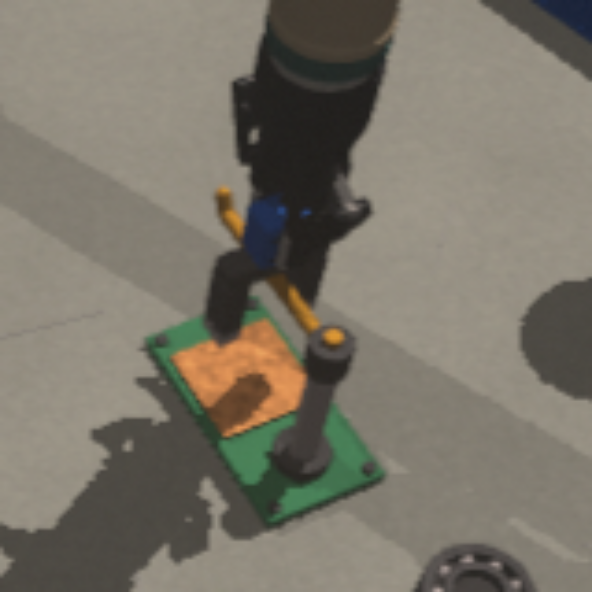

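```bash
python3 - <<'E'
from h import *
from workcell import env
for n in ["wrist","top","scene"]:
    s=env.get_state();c=env.read_camera(n);c["s"]=s;pickle.dump(c,open(f"pics/{n}8.pkl","wb"));cv2.imwrite(f"pics/{n}8.png",c["pixels"][:,:,::-1])
c=pickle.load(open("pics/top8.pkl","rb"));cv2.imwrite("pics/top8.png",cv2.resize(c["pixels"][130:260,60:220,::-1],None,fx=4.5,fy=4.5))
E
```

```text
(no output)
```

View pics/wrist8.png

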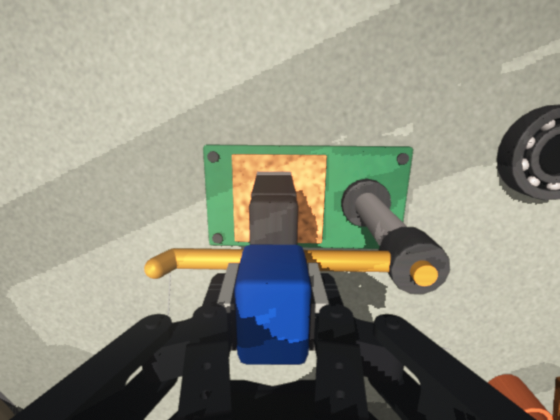

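View pics/top8.png

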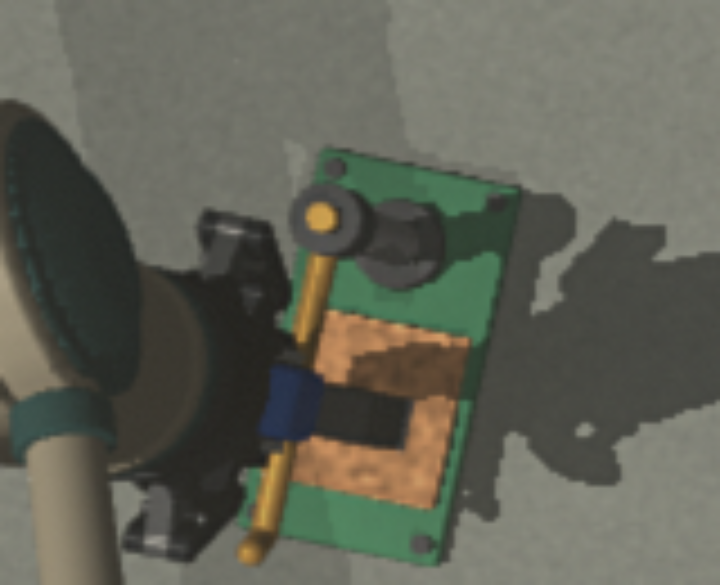

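The wrist view shows the blue grip top (240–305, 245–362) and the bar on either side at row ~260. I measure how far the gauge is off the bar sideways from this one camera.

```bash
python3 - <<'E'
from h import *
np.set_printoptions(precision=1,suppress=True)
for n in ["wrist","scene","top"]:
    c=pickle.load(open(f"pics/{n}8.pkl","rb"));T=toolT(c["s"])
    W=cloud(c,T@c["mount"]) if n=="wrist" else cloud(c)
    H=hsv(c);hh,s=H[...,0],H[...,1]
    y=np.array([-np.sin(np.radians(-12.9)),np.cos(np.radians(-12.9))]) # lateral
    x=np.array([y[1],-y[0]])
    C=np.array([587.4,203.8])
    D=W[...,:2]-C; u=-(D@x); v=D@y
    ok=~np.isnan(u)
    bl=ok&(hh>100)&(hh<128)&(s>100)&(W[...,2]>150)&(W[...,2]<210)&(u>40)&(u<120)&(abs(v)<50)
    print(n,"blue",bl.sum(),"u",np.percentile(u[bl],[1,50,99]),"v",np.percentile(v[bl],[1,5,50,95,99]),"z",np.percentile(W[...,2][bl],[1,50,99]))
    br=ok&(hh>10)&(hh<26)&(s>100)&(W[...,2]>127)&(W[...,2]<147)&(u>25)&(u<125)&(abs(v)<25)
    print("  bar",br.sum(),"v",np.percentile(v[br],[2,50,98]),"z",np.percentile(W[...,2][br],[2,50,98]), "slope deg",np.degrees(np.polyfit(u[br],v[br],1)[0]))
    dk=ok&(s<80)&(W[...,2]>60)&(W[...,2]<150)&(u>65)&(u<95)&(abs(v)<60)
    if dk.any(): print("  dark legs v",np.percentile(v[dk],[1,50,99]),dk.sum(),"z",np.percentile(W[...,2][dk],[1,99]))
E
```

```text
wrist blue 8403 u [64.4 78.7 93.2] v [-15.5 -12.5  12.   21.7  21.9] z [163.5 196.8 198.6]
  bar 2030 v [-3.4  4.   6.9] z [134.6 140.2 142.2] slope deg -0.12442676695545676
  dark legs v [40.8 41.7 42.1] 978 z [ 86.1 149.5]
scene blue 130 u [60.9 76.5 90.7] v [-22.1 -21.5 -18.1  -2.4   4.3] z [167.  195.5 206.2]
  bar 78 v [-8.1 -3.5  3.4] z [136.5 141.2 144.2] slope deg -0.9197793917534459
  dark legs v [-41.9 -30.9  38.7] 263 z [ 86.5 149.4]
top blue 93 u [65.6 78.6 91.8] v [-18.5 -18.2 -13.7  -8.1  -7.8] z [175.  197.6 200.7]
  bar 180 v [-5.8 -2.1  4.8] z [136.3 141.  145. ] slope deg -0.33361558157954685
  dark legs v [-39.2 -38.3 -36.9] 94 z [ 83.5 149.4]
```

Block and leg faces put the gauge about +0.8 mm to one side of the bar (wrist ~1.0, top ~1.0, scene ~0.3). The leg clearance is ±16 mm. I re-centre by 1 mm anyway, lower and let go.

send_rows(moves="0 0 0 -0.03 0;0 0 0.009 -0.03 0;0 0 0.009 -0.03 0;0 0 0.009 -0.012 0;0 0 0.009 -0.004 0")

```text
t: 16.3
eef_pos: [510.7, 222.3, 170.4]
orientation: [-3.135, 0.043, -0.224]
wrist_force: [-1.2, 0.3, 0.4]
finger_gap: 0.344
```

send_rows(moves="0 0 0 0.005 0;0 0 0 0.005 0;0 0 0 0.005 0")

```text
t: 16.6
eef_pos: [510.7, 222.3, 170.3]
orientation: [-3.135, 0.042, -0.224]
wrist_force: [-1.3, -0.4, 2.3]
finger_gap: 0.343
```

```bash
python3 go.py
```

```text
t 16.6 pos [510.7 222.3 170.3] yaw -12.82 gap 0.343 F [-1.3 -0.4  2.3]
```

send_rows(moves="0.36 0 0 0 0;0.38 0 0 0 0;0.4 0 0 0 0;0.43 0 0 0 0;0.46 0 0 0 0", squeeze=20)

```text
t: 17.1
eef_pos: [510.9, 222.3, 170.3]
orientation: [-3.135, 0.042, -0.224]
wrist_force: [-0.2, -0.1, -0.1]
finger_gap: 0.461
```

send_rows(moves="0.5 0 0 0 0;0.55 0 0 0 0;0.6 0 0 0 0;0.65 0 0 0 0;0.65 0 0 0 0")

```text
t: 17.6
eef_pos: [510.9, 222.3, 170.3]
orientation: [-3.135, 0.042, -0.224]
wrist_force: [0.3, -0.2, 0.2]
finger_gap: 0.643
```

```bash
python3 go.py; python3 - <<'E'
from h import *
from workcell import env
c=env.read_camera("wrist");cv2.imwrite("pics/wrist9.png",c["pixels"][:,:,::-1])
E
```

```text
t 17.6 pos [510.9 222.3 170.3] yaw -12.82 gap 0.643 F [ 0.3 -0.2  0.2]
```

View pics/wrist9.png

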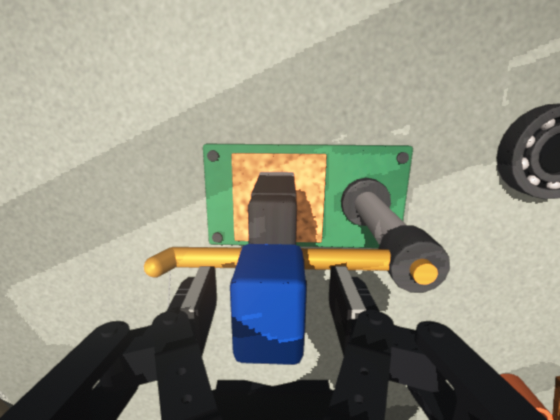

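The gauge hangs level and free, with the fingers clear on both sides. I go straight up slowly. The tool's tilt moves it sideways a little, but the gaps are enough.

send_rows(moves="0.65 -0.01 0 -0.15 0;0.65 -0.02 0 -0.35 0;0.65 -0.03 0 -0.6 0;0.65 -0.04 0 -0.9 0;0.65 -0.04 0 -0.9 0")

```text
t: 18.15
eef_pos: [512.8, 222.4, 264.7]
orientation: [-3.131, 0.034, -0.223]
wrist_force: [0.2, 0.1, 0.2]
finger_gap: 0.646
```

send_rows(moves="0.65 0 0 -0.4 0;0.65 0 0.5 -0.4 0;0.65 0 1 -0.4 0;0.65 0 1 -0.4 0")

```text
t: 18.55
eef_pos: [490.3, 119.6, 303.4]
orientation: [-3.135, 0.035, -0.229]
wrist_force: [0.4, 0.4, 0.3]
finger_gap: 0.652
```

send_rows(moves="0.65 0 0.5 0 0;0.65 0 1 0 0;0.65 0 1 0 0;0.65 0 1 0 0;0.65 0 1 0 0")

```text
t: 19.05
eef_pos: [467.8, 23.1, 302.5]
orientation: [-3.134, 0.035, -0.228]
wrist_force: [0.4, -0.6, -0.7]
finger_gap: 0.653
```

```bash
python3 go.py; python3 - <<'E'
from h import *
from workcell import env
for n in ["top","scene"]:
    s=env.get_state();c=env.read_camera(n);c["s"]=s;pickle.dump(c,open(f"pics/{n}10.pkl","wb"))
    a,b,d,e=(290,450,50,210) if n=="scene" else (60,220,130,260)
    cv2.imwrite(f"pics/{n}10.png",cv2.resize(c["pixels"][d:e,a:b,::-1],None,fx=3.7,fy=3.7))
    if n=="scene": cv2.imwrite(f"pics/{n}10f.png",c["pixels"][...,::-1])
    W=cloud(c);H=hsv(c);hh,S=H[...,0],H[...,1]
    q=W[(hh>100)&(hh<125)&(S>120)&(W[...,2]>187)&(W[...,2]<205)&(abs(W[...,1]-222)<50)];print(n,len(q),cv2.minAreaRect(q[:,:2].astype(np.float32)),np.percentile(q[:,2],[5,50,95]))
    r=W[((hh<4)|(hh>175))&(S>160)&(W[...,2]>105)&(abs(W[...,1]+106)<40)];print(" red",np.median(r,0))
E
python3 bar.py 10
```

```text
t 19.05 pos [467.8  23.1 302.5] yaw -13.08 gap 0.653 F [ 0.4 -0.6 -0.7]
top 21 ((515.1002807617188, 237.65237426757812), (4.046987056732178, 21.2088565826416), 73.03125) [194.95000617 197.35773447 199.96394409]
 red [nan nan nan]
scene 141 ((509.50433349609375, 220.04876708984375), (39.11236572265625, 28.601757049560547), 73.8614273071289) [195.15174713 198.2738865  200.69024433]
 red [ 491.06915944 -109.79566633  117.09780557]
scene bar 104 [  0.98  -0.21 518.79 215.93] -12.228055 141.59644039950223
scene cork 690 ((508.6874694824219, 221.56918334960938), (88.89063262939453, 86.7809066772461), 78.11717224121094)
  pad mid offset from bar line -3.3702357214006042
  return _methods._mean(a, axis=axis, dtype=dtype,
  ret = um.true_divide(
```

View pics/scene10.png

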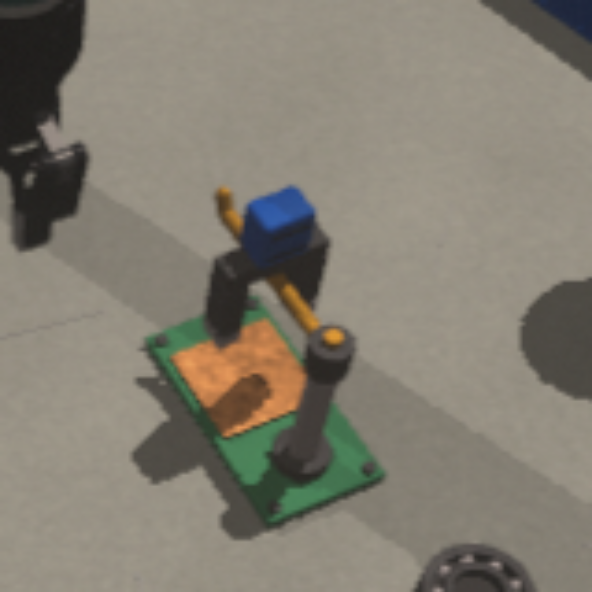

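View pics/top10.png

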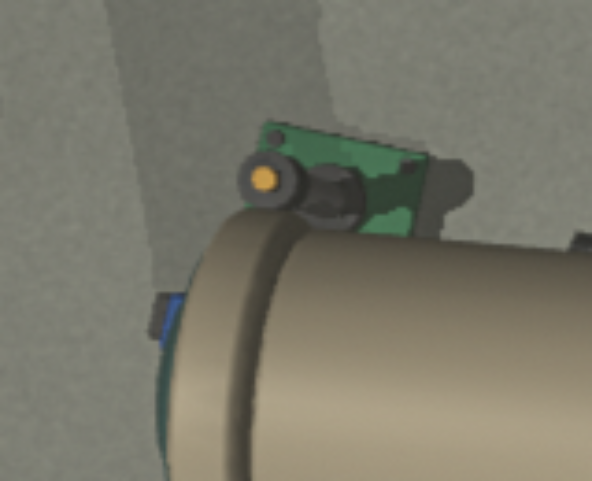

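View pics/scene10f.png

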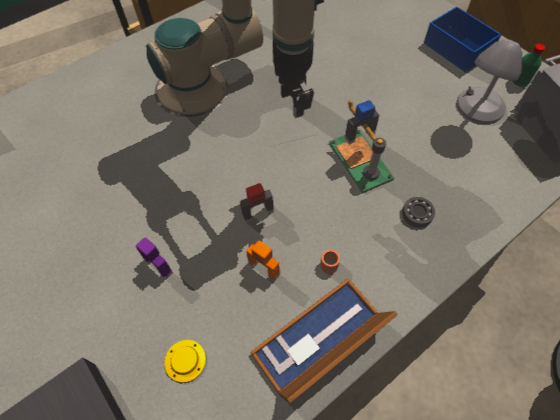

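The blue gauge hangs upright, astride the bar, over the cork. The block centre is about (509.5,220) with its top at z≈198 (197 expected). The red gauge is at (257,195) in the picture, where it started. I wait a moment, recheck and hand in.

send_rows(moves="0.65 0 0.6 0 0;0.65 0 0.6 0 0;0.65 0 0.6 0 0;0.65 0 0.6 0 0;0.65 0 0.6 0 0")

```text
t: 19.65
eef_pos: [454.7, -33.8, 302.1]
orientation: [-3.133, 0.035, -0.225]
wrist_force: [0.4, -0.4, -0.1]
finger_gap: 0.644
```

```bash
python3 go.py; python3 - <<'E'
from h import *
from workcell import env
for n in ["scene","top"]:
    c=env.read_camera(n);W=cloud(c);H=hsv(c);hh,S=H[...,0],H[...,1]
    q=W[(hh>100)&(hh<125)&(S>120)&(W[...,2]>187)&(W[...,2]<205)&(abs(W[...,1]-222)<50)];print(n,len(q),cv2.minAreaRect(q[:,:2].astype(np.float32)) if len(q) else None,np.median(q[:,2]) if len(q) else None)
env.finish_job()
E
```

```text
t 19.65 pos [454.7 -33.8 302.1] yaw -12.92 gap 0.644 F [ 0.4 -0.4 -0.1]
scene 141 ((509.4904479980469, 219.113037109375), (38.81230545043945, 27.65285301208496), 78.72795104980469) 198.11647578714803
top 323 ((509.3082275390625, 221.6379852294922), (37.97807312011719, 28.025190353393555), 77.73199462890625) 197.79469387816937
the job is handed in; nothing more can be done
```

I pinched the brass hook and swung it about 52° so that it points over the cork pad. Then I lifted the blue gauge, hung it astride the bar, let go and backed the arm away. I handed the job in at about 19.7 s.

- **Gauge:** At hand-in the top camera put the grip's centre at about (509, 222), against a pad middle at about (509.5, 222). The grip's top is at z≈198 mm; it should be 197 when resting on the bar. It did not move noticeably over the last 0.6 s.
- **Hook angle:** Before hanging, the bar was within about 0.5° of the plate's axis. After hanging, a partly hidden view read 0.8° off.
- **Side offset:** The scene camera put the bar 3–4 mm to one side of the pad middle, and once the top camera put it about 5 mm to the other side. I put these down to the bar and pad being partly hidden, because the wrist camera showed less than 0.1 mm. The wrist camera's pad measurement was off too, though: it came out about 118 mm long instead of 85.
- **Other gauges:** Red, orange and purple stand where they were in the last full picture. The top camera could not see red then because the arm was in the way.
- **Forces:** The wrist force stayed under about 7 N in every reading.
- **Tool tilt:** The tool had a tilt of about 0.04 rad that I could not take out. The gauge still hangs upright.

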